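# Key the sample carousel onto the turntable drive

### The arm

A 6-joint arm with a two-finger parallel gripper is mounted at the origin on the work surface. World frame = base frame: x ahead of the robot, y to its left, z up, the work surface at z = 0. Lengths are in m, angles in rad, forces in N, time in s.
With the tool pointing down it reaches from about 0.375 to 0.9 m from the base axis. Payload 3.1 kg.
Tool frame: the origin (TCP) lies at the centre of the arm's flange, where the gripper is bolted on; the fingertips stand tip_reach ahead of it and the grasp point (between the pads) lies 164 mm ahead of it (tip_reach is the distance from the TCP to the fingertips, in m); z points along the fingers, y is the direction in which the jaws open and shut (so a half turn about z gives the same grasp; the last joint's range is limited). The gripper opens to 87 mm and grips with 3 to 60 N. Pads are 19 mm wide; open, the fingers measure 117 mm over their backs; the gripper's body (75 mm by 190 mm) begins 51 mm behind the grasp point.
Start: joints at [0.942, 0.527, 1.433, -0, 1.181, -0.178], TCP at [0.272, 0.563, 0.405] pointing down, gripper open.
Joint ranges: [-3.08, 3.08], [-0.75, 2.2], [0.22, 2.44], [-1.43, 4.57], [0, 2.65], [-2.85, 2.85]. Speed limits (rad/s): [2.79, 2.79, 3.14, 3.14, 3.14, 3.14].

### API

Orientations are given as a unit quaternion [x, y, z, w].
In Python, from rig import get_obs, camera, hand_in, tip_reach gives the robot as it stands. The module is installed in compiled form; this text tells all that it offers.
- The arm moves only by the tool servo_tool, never from a script. Its argument "steps" is one flat list of numbers, 5 for each row, row after row: the finger opening in m, from 0 to 0.087, then the shift along the tool's x, y, z in m, then the turn about the tool's z in rad. A call has 1 to 12 rows; each row is the pose to reach, as a shift and turn from the pose commanded when the call began, along the tool's axes at that moment; what a row does not reach only later rows make up. A row lasts 1/8 s, in which the tool goes at most 62.5 mm and 10.7 degrees, less where a joint would pass 70% of its speed; a pose out of reach is approached as far as the arm can. A call with a gripper value outside its range is refused whole. The fingers move at their own pace and stop on an object; "force" is the grip in N (left out, the last holds). Time passes only in rows, so rows that repeat a pose let the fingers close. It gives the time, the measured TCP pose, the force and the opening at its end, in the units of the state.
- get_obs(): the state, without advancing time (a new reading comes with each control period).
- camera(name): name is "scene" or "top"; returns a dict with "pixels" (420x560x3 uint8, blue, green, red), "vertical_fov" (degrees; the focal length in pixels is half the picture's height over the tangent of half this angle, whatever the lens; pixels are square), "cx", "cy" (the principal point, pixels), "T" (4x4, takes a point from camera to world coordinates). Camera axes: x right, y up, looking along -z (the intrinsics and any distortion apply to the point x, -y, -z); pixel columns grow to the right and rows downward; lengths in m; the calibration is good to about 2 mm. A picture is of the moment at which its call begins. There is no depth.
- hand_in(): hands the job in, once; it reports no verdict.
The state is a dict: "time": time; "q": joint angles; "joint_velocities": joint speeds; "joint_torque": joint torques, N m; "position": TCP position; "tool_rot": TCP orientation; "ft_force": force on the tool from outside, world axes, zero at the start; "moment": the same for the moment, N m; "grip_width": finger opening in m.
Only numpy, scipy, OpenCV 4.12 (cv2) and the standard library are available. Lean on these libraries where they do the work, as an engineer would, in place of code of your own. Each camera call takes 0.05 s, during which the arm holds its last target.

### The job

Fit the blue vial carousel onto the turntable on the microscopy bench: turn it so that its slotted opening lines up with the two-winged drive stub, then lower it (do not drop it) until it sits fully down and flat on the metal platter, and let go. Leave the orange carousel and the glass beaker standing where they are.

Things in the scene. Friction and masses are not known exactly. Their poses are not given: they have to be found in the camera images.
- blue_centre (a point): Middle, 29 mm above the underside, of a loose blue vial carousel (0.2-0.4 kg), 58 mm tall: deck 130 mm across, 8 thick; block hub full height, 68 (own x) by 50 mm (own y). Grip it across the 50 mm, closing along own y, above mid-height; white-capped vials only at its x ends, 32 mm high. Through opening: bore 32 mm square plus 20 mm wide keyways, 56 mm along own x. Half turn equal. z up.
- drive_tip (a point): Top of a dark steel stub on a metal platter 112 mm across, on a fixed white housing 230 by 200 mm. Own x: line of its two wings, 44 mm over both, 10 thick; core 22; upper 18 mm taper to 28 by 3 mm. Platter 32 mm below this point, 62 above the bench; seated, the carousel's middle is 3 mm below this point. Brake holds its angle. Half turn equal. 66 mm high controls 103 mm beyond. z up.
- orange_centre (a point): Middle, 29 mm above its underside, of the orange carousel: same deck and height, round 50 mm hub with 12 mm round bore, black-capped vials. It does not fit this drive: leave it standing. It may be on either side of the blue one.
- beaker_middle (a point): Centre, half-way up, of an empty glass beaker, 68 mm across and 85 mm tall, standing on the bench beyond the carousels. Leave it standing.

How it is judged:
On the way:
1. the blue carousel is lifted clear of the bench and brought over the drive stub (horizontal distance between blue_centre and drive_tip below 0.03 m and z of blue_centre in the frame of drive_tip above 0.012 m), for 0.05 s.
At the end, for the whole second after the job is handed in: The blue carousel is on the drive stub: its centre within 12 mm of the stub's axis, keyways within 17 degrees of the wings, seated on the platter to within 7 mm, level within 7 degrees, at rest and released (horizontal distance between blue_centre and drive_tip below 0.012 m and z of blue_centre in the frame of drive_tip below 0.004 m and angle between the x axis of blue_centre and the x axis of drive_tip, either way round below 0.3 rad and angle between blue_centre's own z axis and vertical below 0.12 rad and linear speed of blue_carousel below 0.02 m/s); the robot touches nothing.
It fails at once if the blue carousel is dropped (falls free of the fingers faster than 0.6 m/s, a fall of about 2 cm) (linear speed of blue_carousel above 0.6 m/s and contact force between the fingers and blue_carousel below 0.05 N).
It fails at once if the orange carousel is moved more than 3 cm (distance of orange_centre from where it was at the start of the episode above 0.03 m).
It fails at once if the beaker is moved more than 3 cm or tipped (distance of beaker_middle from where it was at the start of the episode above 0.03 m or angle between beaker_middle's own z axis and vertical above 0.5 rad).
It also fails if it takes over 40 s, if anything falls off the work surface, if the arm or the gripper's body presses on something with over 40 N, if the wrist force passes 120 N, or if a joint passes its speed limit or range.

## Working session

There is one attempt and no reset: what is moved stays moved. The work goes in short steps, Python scripts to look and compute and a tool call to move; the robot and the scene stay as the last step left them, time stands still between calls to the robot, and variables do not carry over. Pictures are saved under pics/ and viewed, and the job is handed in when it is done.

Besides the shell and the picture viewer there is one more tool, called in YAML: its name, and indented under it one key for each argument. servo_tool: Moves the arm, as the interface text tells. Its arguments: {"type":"object","properties":{"steps":{"type":"array"},"force":{"type":"number"}},"required":["steps"]}

```bash
mkdir -p pics; python3 - <<'E'
from rig import *
import cv2,numpy as np
o=get_obs();print(o); print(tip_reach if not callable(tip_reach) else tip_reach())
for n in("scene","top"):
    c=camera(n);cv2.imwrite(f"pics/{n}0.png",c["pixels"]);print(n,{k:v for k,v in c.items() if k!="pixels"})
E
```

```text
{'time': 0.0, 'q': array([ 9.41495385e-01,  5.28462237e-01,  1.43388599e+00, -3.04547617e-05,
        1.18144432e+00, -1.78508383e-01]), 'joint_velocities': array([ 0.00059123, -0.00103136,  0.00030144, -0.000205  ,  0.00022166,
        0.00180632]), 'joint_torque': array([ 1.43398724e-03, -4.40053225e+01, -1.76589721e+01,  6.33807667e-02,
        5.83010016e-02, -1.71459087e-04]), 'position': array([0.27207431, 0.56228922, 0.40377883]), 'tool_rot': array([ 2.23486851e-01,  9.74706324e-01, -1.01696983e-03, -4.19342901e-04]), 'ft_force': array([-0.21572543, -0.50090489, -0.45734548]), 'moment': array([ 0.0310563 , -0.01701026, -0.02474555]), 'grip_width': 0.08682370041111892}
0.1822
scene {'vertical_fov': 45.63796571341417, 'cx': 282.4513128272704, 'cy': 204.99289278950909, 'T': array([[ 0.32483393, -0.63713653,  0.69895634,  1.35351845],
       [ 0.94560385,  0.20489519, -0.25268818, -0.30704669],
       [ 0.01778408,  0.7430175 ,  0.66903567,  0.80089545],
       [ 0.        ,  0.        ,  0.        ,  1.        ]])}
top {'vertical_fov': 49.90152460360494, 'cx': 274.4989740954447, 'cy': 207.31612639659605, 'T': array([[-0.01616925,  0.99013009, -0.1392155 ,  0.4812078 ],
       [-0.99976877, -0.01798419, -0.01178876, -0.03207583],
       [-0.01417609,  0.1389927 ,  0.99019194,  1.04234225],
       [ 0.        ,  0.        ,  0.        ,  1.        ]])}
```

View pics/scene0.png

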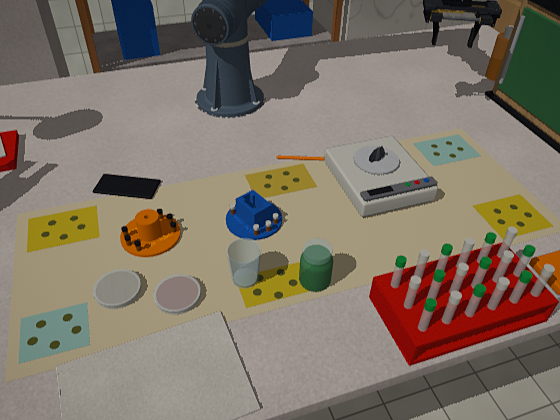

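View pics/top0.png

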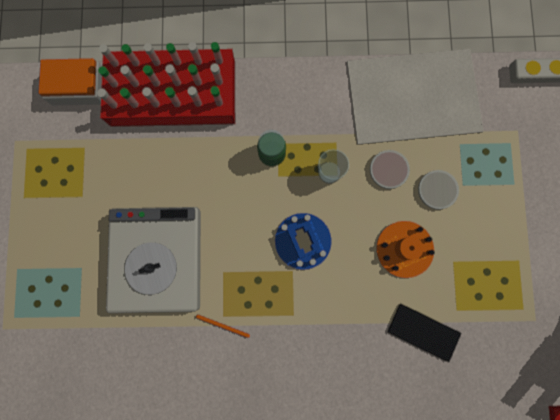

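The top view shows blue at about (303,241), the stub at (150,268), orange at (405,249) and the beaker at (332,166). I'll enlarge the key parts.

```bash
python3 - <<'E'
import cv2,numpy as np
t=cv2.imread("pics/top0.png");s=cv2.imread("pics/scene0.png")
a=cv2.resize(t[200:280,265:345],(400,400),interpolation=cv2.INTER_CUBIC)
b=cv2.resize(t[228:308,110:190],(400,400),interpolation=cv2.INTER_CUBIC)
cv2.imwrite("pics/z1.png",np.hstack([a,b]))
a=cv2.resize(s[180:250,215:295],(400,350),interpolation=cv2.INTER_CUBIC)
b=cv2.resize(s[130:200,335:415],(400,350),interpolation=cv2.INTER_CUBIC)
cv2.imwrite("pics/z2.png",np.hstack([a,b]))
E
```

```text
(no output)
```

View pics/z1.png

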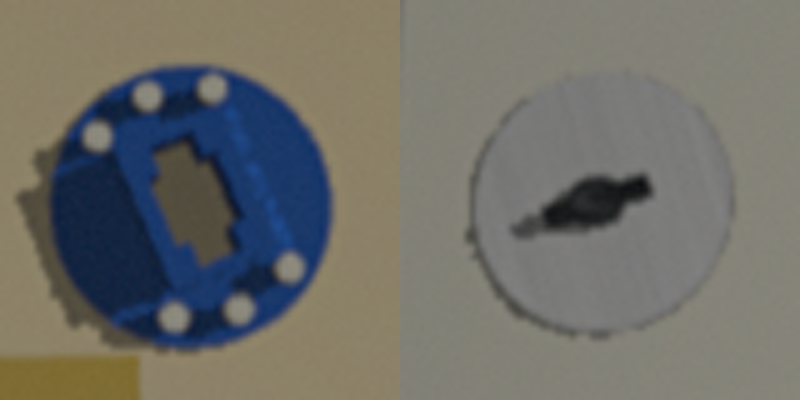

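View pics/z2.png

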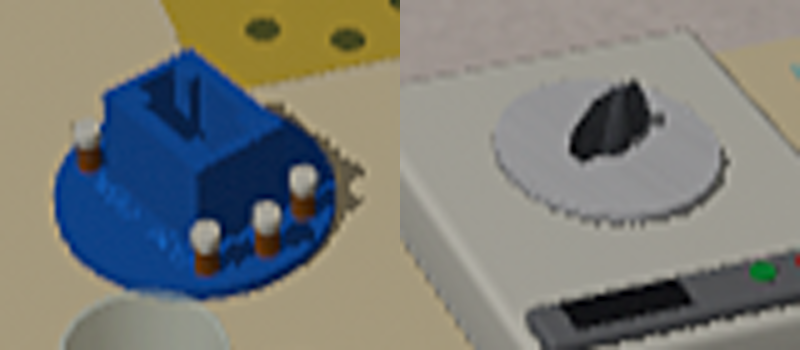

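```bash
cat >h.py <<'E'
import numpy as np,cv2
from rig import *
def K(c):
    H=c["pixels"].shape[0];f=H/2/np.tan(np.radians(c["vertical_fov"])/2)
    return np.array([[f,0,c["cx"]],[0,f,c["cy"]],[0,0,1]])
def bp(c,uv,z):
    uv=np.atleast_2d(uv).astype(float);k=K(c)
    d=np.c_[(uv[:,0]-k[0,2])/k[0,0],-(uv[:,1]-k[1,2])/k[1,1],-np.ones(len(uv))]@c["T"][:3,:3].T
    o=c["T"][:3,3];return o+d*((z-o[2])/d[:,2])[:,None]
def pj(c,P):
    P=np.atleast_2d(P);q=(P-c["T"][:3,3])@c["T"][:3,:3];k=K(c)
    return np.c_[k[0,0]*q[:,0]/-q[:,2]+k[0,2],k[1,1]*-q[:,1]/-q[:,2]+k[1,2]]
def circ(c,z,r,ctr,n=90):
    a=np.linspace(0,2*np.pi,n);return pj(c,np.c_[ctr[0]+r*np.cos(a),ctr[1]+r*np.sin(a),0*a+z])
E
python3 - <<'E'
from h import *
def fitc(P):
    A=np.c_[2*P[:,:2],np.ones(len(P))];s=np.linalg.lstsq(A,(P[:,:2]**2).sum(1),rcond=None)[0]
    return s[:2],np.sqrt(s[2]+s[:2]@s[:2])
for n in("top","scene"):
    c=camera(n);im=c["pixels"];hsv=cv2.cvtColor(im,cv2.COLOR_BGR2HSV)
    # top-view hand readings
    if n=="top":
        off=np.array([265,200]);caps=np.array([[97,136],[148,96],[213,88],[290,268],[239,309],[174,318]])/5+off-.4
        W=bp(c,caps,.030);print("caps",W[:,:2].round(4).tolist(),"mean",W.mean(0))
        key=np.array([[180,140],[213,262]])/5+off-.4
        m=cv2.inRange(hsv,(100,90,30),(130,255,255));
        cn=max(cv2.findContours(m,0,1)[0],key=cv2.contourArea)[:,0]
        print("deck fit",fitc(bp(c,cn,.006)))
        corn=np.array([[117,146],[223,100],[288,250],[180,293]])/5+off-.4
        print("hubtop",bp(c,corn,.058).round(4).tolist())
        off=np.array([110,228]);pe=np.array([[72,200],[333,200],[202,70],[202,333],[110,108],[295,292],[294,110],[108,294]])-[0,0]
        pe=np.array([[472-400,200],[734-400,200],[600-400,70],[600-400,332]])/5+off-.4
        print("platter",fitc(bp(c,pe,.062)),bp(c,pe,.062).round(4).tolist())
        tip=np.array([[600-400,198]])/5+off-.4;print("tip",bp(c,tip,.094))
        w=np.array([[650-400,187],[545-400,220]])/5+off-.4;print("wings",bp(c,w,.07).round(4))
    else:
        m=cv2.inRange(hsv,(100,90,30),(130,255,255));m[:150]=0;m[:,350:]=0
        cn=max(cv2.findContours(m,0,1)[0],key=cv2.contourArea)[:,0];cn=cn[cn[:,1]>205]
        off=np.array([215,180])
        corn=np.array([[188,50],[104,95],[198,163],[288,125]])/5+off-.4
        W=bp(c,corn,.058);print("hubtop",W.round(4).tolist(),W.mean(0))
        off=np.array([335,130])
        pe=np.array([[493-400,140],[723-400,160],[560-400,80],[625-400,223]])/5+off-.4
        print("platter",fitc(bp(c,pe,.062)))
        t=np.array([[634-400,80],[598-400,110]])/5+off-.4;print("tip",bp(c,t,.094))
E
```

```text
caps [[0.5789, -0.0407], [0.5966, -0.064], [0.5997, -0.0934], [0.5183, -0.1256], [0.5005, -0.1024], [0.497, -0.0734]] mean [ 0.54848826 -0.0832538   0.03      ]
deck fit (array([ 0.54748616, -0.08278426]), np.float64(0.062063265355710016))
hubtop [[0.5716, -0.0491, 0.058], [0.591, -0.096, 0.058], [0.5251, -0.1224, 0.058], [0.5073, -0.0751, 0.058]]
platter (array([0.49242639, 0.25041604]), np.float64(0.056523444272000734)) [[0.4933, 0.3073, 0.062], [0.4914, 0.1936, 0.062], [0.5486, 0.2529, 0.062], [0.4362, 0.2504, 0.062]]
tip [[0.49284098 0.24243625 0.094     ]]
wings [[0.4975 0.228  0.07  ]
 [0.4842 0.2728 0.07  ]]
hubtop [[0.5061, -0.0755, 0.058], [0.5246, -0.1203, 0.058], [0.5808, -0.0929, 0.058], [0.5692, -0.0478, 0.058]] [ 0.54515183 -0.08414398  0.058     ]
platter (array([0.49212062, 0.24790761]), np.float64(0.05816140827780374))
tip [[0.48336047 0.26197766 0.094     ]
 [0.50058339 0.23364213 0.094     ]]
```

```bash
cat >f.py <<'E'
from h import *
from scipy.optimize import minimize
S=8
C={n:camera(n) for n in("top","scene")}
ROI={"top":(120,238,180,298),"scene":(345,135,410,180)}
def hull(c,P,roi,m):
    p=(pj(c,P)-np.array(roi[:2])+.5)*S
    cv2.fillConvexPoly(m,cv2.convexHull(p.astype(np.float32)).astype(np.int32),255)
def model(n,x,y,t,r1):
    c=C[n];r=ROI[n];m=np.zeros(((r[3]-r[1])*S,(r[2]-r[0])*S),np.uint8)
    R=np.array([[np.cos(t),-np.sin(t)],[np.sin(t),np.cos(t)]])
    def box(lx,ly,z):return [[sx*lx/2,sy*ly/2,z] for sx in(-1,1) for sy in(-1,1)]
    def ci(rr,z):return [[rr*np.cos(a),rr*np.sin(a),z] for a in np.linspace(0,6.28,24)]
    for P in (box(.044,.01,.062)+box(.044,.01,.076),box(.044,.01,.076)+box(.028,.003,.094),ci(.011,.062)+ci(.011,.076),ci(.011,.076)+ci(r1,.094)):
        P=np.array(P);P[:,:2]=P[:,:2]@R.T+[x,y];hull(c,P,r,m)
    return m
obs={}
for n in C:
    r=ROI[n];g=cv2.cvtColor(C[n]["pixels"],cv2.COLOR_BGR2GRAY)[r[1]:r[3],r[0]:r[2]]
    print(n,np.percentile(g,[0,1,2,5,10,20,50]))
    gb=cv2.resize(g,None,fx=S,fy=S,interpolation=cv2.INTER_CUBIC)
    obs[n]=((gb<75)*255).astype(np.uint8)
def cost(p,ns,r1):
    k=0
    for n in ns:
        m=model(n,*p,r1)>0;o=obs[n]>0
        k+=1-(m&o).sum()/(m|o).sum()
    return k
if __name__=="__main__":
  for r1 in(.0015,.011):
   for ns in(["top"],["scene"],["top","scene"]):
    best=min((minimize(cost,[.4925,.2495,a],args=(ns,r1),method="Nelder-Mead",options=dict(initial_simplex=[[.4925,.2495,a],[.5,.2495,a],[.4925,.257,a],[.4925,.2495,a+.2]])) for a in(-1.4,-1.2,-1.0)),key=lambda q:q.fun)
    print(r1,ns,best.x,np.degrees(best.x[2]),best.fun)
  p=best.x
  out=[]
  for n in C:
    r=ROI[n];im=cv2.resize(C[n]["pixels"][r[1]:r[3],r[0]:r[2]],None,fx=S,fy=S,interpolation=cv2.INTER_CUBIC)
    for m,col in((model(n,*p,.0015),(0,0,255)),(obs[n],(0,255,0))):
        cv2.drawContours(im,cv2.findContours(m,0,1)[0],-1,col,1)
    out.append(cv2.resize(im,(390,int(390*im.shape[0]/im.shape[1]))))
  h=max(o.shape[0] for o in out);cv2.imwrite("pics/fit.png",np.hstack([cv2.copyMakeBorder(o,0,h-o.shape[0],0,0,0) for o in out]))
E
python3 f.py
```

```text
top [ 18.  28.  35.  80. 111. 120. 123.]
scene [  3.  27.  31.  56. 128. 145. 151.]
0.0015 ['top'] [ 0.49135128  0.25202296 -1.24107817] -71.10854097134302 0.1529732582688248
0.0015 ['scene'] [ 0.48900195  0.2498609  -1.24780972] -71.49423032716098 0.13211519029976426
0.0015 ['top', 'scene'] [ 0.49086184  0.25063097 -1.28039142] -73.36102449386478 0.4045704627574177
0.011 ['top'] [ 0.49130608  0.25148003 -1.25078206] -71.6645332688815 0.18888980739026207
0.011 ['scene'] [ 0.49006639  0.2491233  -1.25510709] -71.91233916024179 0.1963830280547183
0.011 ['top', 'scene'] [ 0.49095155  0.24975966 -1.26933158] -72.72734259537532 0.4475115720735292
```

View pics/fit.png

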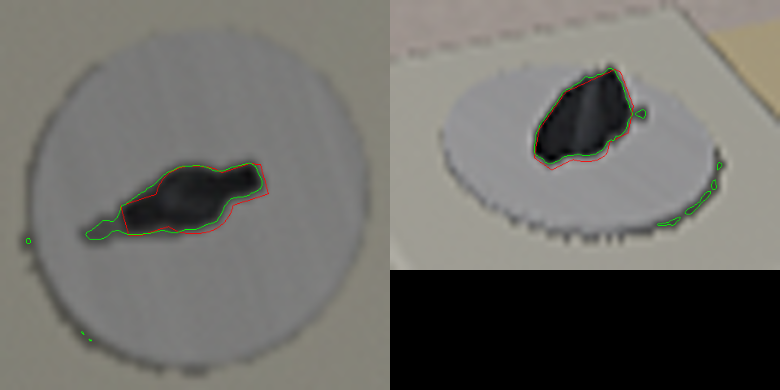

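servo_tool:
  steps: [0.087,-0.044,-0.0385,0,0.18,0.087,-0.088,-0.077,0,0.36,0.087,-0.132,-0.1155,0,0.54,0.087,-0.176,-0.154,0,0.72,0.087,-0.22,-0.1925,0,0.9,0.087,-0.264,-0.231,0,1.08,0.087,-0.308,-0.2695,0,1.26,0.087,-0.352,-0.308,0.01,1.44,0.087,-0.396,-0.3465,0.02,1.62,0.087,-0.44,-0.385,0.04,1.8,0.087,-0.485,-0.4235,0.06,1.98,0.087,-0.529,-0.462,0.08,2.16]
  force: 25

```text
time: 1.8
position: [0.5478, -0.0858, 0.3243]
tool_rot: [0.966, 0.259, 0.0, 0.0]
ft_force: [1.0, 0.2, 0.6]
grip_width: 0.0871
```

```bash
cat >go.py <<'E'
import sys
from h import *
from scipy.spatial.transform import Rotation as R
def go(x,y,z,yd):
    o=get_obs();r=R.from_quat(o["tool_rot"]);d=r.inv().apply(np.array([x,y,z])-o["position"])
    Y=r.as_matrix()[:,1];a=np.degrees(np.arctan2(Y[1],Y[0]))
    t=-(yd-a);t=(t+180)%360-180
    print("t",o["time"],"pos",o["position"].round(4),"y-dir",round(a,2),"grip",o["grip_width"],"F",o["ft_force"].round(2),"q",o["q"].round(3))
    print("shift",d.round(4),"turn",np.radians(t).round(4))
if __name__=="__main__": go(*map(float,sys.argv[1:]))
E
python3 go.py .5475 -.084 .206 -68.1
```

```text
t 1.8 pos [ 0.5478 -0.0858  0.3243] y-dir -59.95 grip 0.08711982895629773 F [1.03 0.17 0.61] q [-0.357  0.543  1.688  0.     0.91   0.689]
shift [ 0.0005 -0.0018  0.1183] turn 0.1422
```

servo_tool:
  steps: [0.087,0,0,0,0.07,0.087,0,-0.001,0.03,0.142,0.087,0,-0.001,0.055,0.142,0.087,0,-0.001,0.068,0.142,0.087,0,-0.001,0.068,0.142,0.087,0,-0.001,0.068,0.142]

```text
time: 2.55
position: [0.5471, -0.0829, 0.2575]
tool_rot: [0.981, 0.193, 0.001, 0.0]
ft_force: [0.5, 0.3, -0.1]
grip_width: 0.0867
```

```bash
python3 go.py .5475 -.084 .206 -68.1; python3 - <<'E'
from h import *
c=camera("scene");t=camera("top")
cv2.imwrite("pics/s1.png",np.hstack([cv2.resize(c["pixels"][90:290,160:360],(400,400)),cv2.resize(t["pixels"][160:320,225:385],(400,400))]))
E
```

```text
t 2.55 pos [ 0.5471 -0.0829  0.2575] y-dir -67.71 grip 0.0866665592657028 F [ 0.52  0.34 -0.06] q [-0.352  0.647  1.734 -0.     0.759  0.829]
shift [-0.      0.0011  0.0515] turn 0.0068
```

View pics/s1.png

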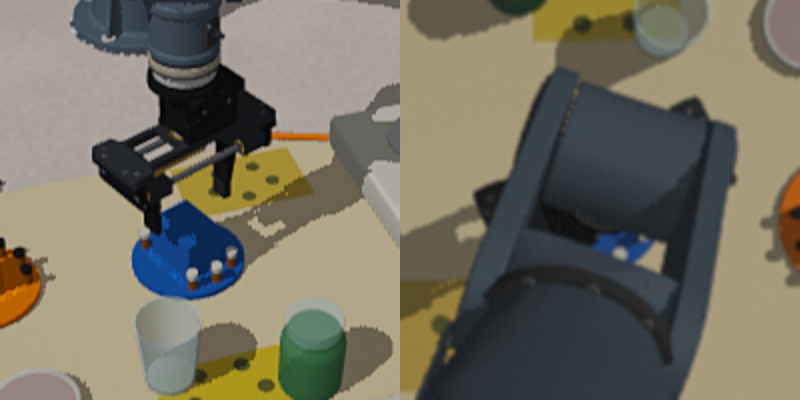

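The scene view (left) shows the open fingers on either side of the hub, aligned with its 50 mm width. The near tip is at about crop (155,230). I'm descending.

servo_tool:
  steps: [0.087,0,0.001,0.012,0.007,0.087,0,0.001,0.025,0.007,0.087,0,0.001,0.038,0.007,0.087,0,0.001,0.05,0.007,0.087,0,0.001,0.05,0.007]

```text
time: 3.28
position: [0.5465, -0.0837, 0.2053]
tool_rot: [0.982, 0.19, -0.001, -0.001]
ft_force: [0.1, 0.2, -0.3]
grip_width: 0.0872
```

```bash
python3 go.py .5475 -.084 .206 -68.1
```

```text
t 3.275 pos [ 0.5465 -0.0837  0.2053] y-dir -68.12 grip 0.0872266205756234 F [ 0.07  0.19 -0.33] q [-0.354  0.738  1.753 -0.     0.654  0.835]
shift [ 0.0008  0.0007 -0.0007] turn -0.0004
```

Position matches and no contact force, so I'm closing the gripper.

servo_tool:
  steps: [0.065,0,0,0,0,0.055,0,0,0,0,0.045,0,0,0,0,0.04,0,0,0,0,0.04,0,0,0,0,0.04,0,0,0,0,0.04,0,0,0,0,0.04,0,0,0,0]
  force: 30

```text
time: 4.28
position: [0.5471, -0.0839, 0.207]
tool_rot: [0.982, 0.19, 0.0, 0.0]
ft_force: [-0.3, -0.7, 3.2]
grip_width: 0.0498
```

```bash
python3 go.py .5475 -.084 .206 -68.1
```

```text
t 4.275 pos [ 0.5471 -0.0839  0.207 ] y-dir -68.12 grip 0.049816258284230475 F [-0.35 -0.67  3.19] q [-0.354  0.735  1.752 -0.     0.654  0.835]
shift [0.0003 0.0002 0.001 ] turn -0.0003
```

servo_tool:
  steps: [0.04,0,0,-0.01,0,0.04,0,0,-0.03,0,0.04,0,0,-0.055,0,0.04,0,0,-0.08,0,0.04,0,0,-0.105,0,0.04,0,0,-0.125,0,0.04,0,0,-0.135,0,0.04,0,0,-0.135,0]

```text
time: 5.28
position: [0.5468, -0.0837, 0.342]
tool_rot: [0.982, 0.19, 0.0, 0.0]
ft_force: [-0.9, -0.4, -2.6]
grip_width: 0.0496
```

```bash
python3 go.py .491 .25 .342 18.3;python3 - <<'E'
from h import *
c=camera("scene");t=camera("top")
cv2.imwrite("pics/s2.png",np.hstack([cv2.resize(c["pixels"][40:290,150:400],(400,400)),cv2.resize(t["pixels"][160:320,225:385],(400,400))]))
E
```

```text
t 5.275 pos [ 0.5468 -0.0837  0.342 ] y-dir -68.12 grip 0.04963934895479089 F [-0.86 -0.36 -2.59] q [-0.354  0.515  1.676  0.     0.95   0.835]
shift [ 0.0725 -0.3305 -0.    ] turn -1.5083
```

View pics/s2.png

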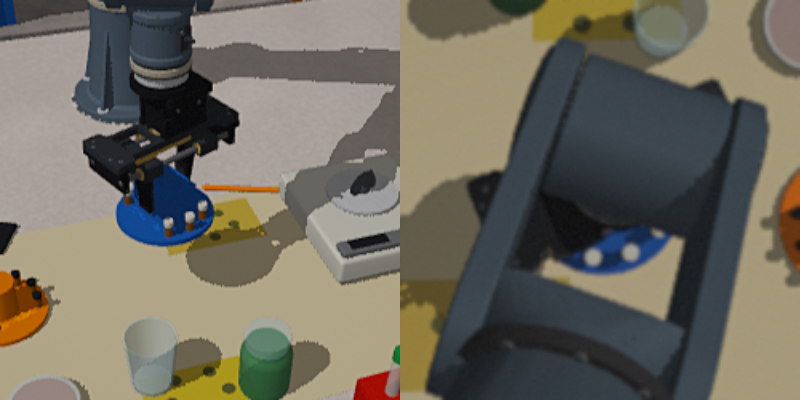

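It's held level and clear of the bench. I'm carrying it over the stub while turning.

servo_tool:
  steps: [0.04,0.0035,-0.016,0,-0.07,0.04,0.01,-0.045,0,-0.2,0.04,0.0172,-0.078,0,-0.355,0.04,0.0245,-0.112,0,-0.51,0.04,0.032,-0.146,0,-0.665,0.04,0.0395,-0.18,0,-0.82,0.04,0.047,-0.214,0,-0.975,0.04,0.0543,-0.248,0,-1.13,0.04,0.0615,-0.28,0,-1.28,0.04,0.067,-0.306,0,-1.4,0.04,0.071,-0.324,0,-1.48,0.04,0.0725,-0.3305,0,-1.508]

```text
time: 6.88
position: [0.4905, 0.2507, 0.3406]
tool_rot: [0.585, 0.811, -0.001, -0.001]
ft_force: [-1.0, -0.1, -2.3]
grip_width: 0.0498
```

servo_tool:
  steps: [0.04,0,0,0,0,0.04,0,0,0,0]

```text
time: 7.12
position: [0.4913, 0.2492, 0.3415]
tool_rot: [0.586, 0.81, -0.0, -0.0]
ft_force: [-0.4, -0.0, -3.3]
grip_width: 0.0498
```

```bash
python3 go.py .491 .25 .342 18.3;python3 - <<'E'
from h import *
c=camera("scene");t=camera("top")
cv2.imwrite("pics/s3.png",np.hstack([cv2.resize(c["pixels"][60:220,290:450],(400,400)),cv2.resize(t["pixels"][190:350,70:230],(400,400))]))
E
```

```text
t 7.125 pos [0.4913 0.2492 0.3415] y-dir 18.2 grip 0.049831359875504126 F [-0.4  -0.04 -3.29] q [ 0.267  0.513  1.682 -0.     0.947 -0.051]
shift [ 0.0008 -0.     -0.0005] turn -0.0018
```

View pics/s3.png

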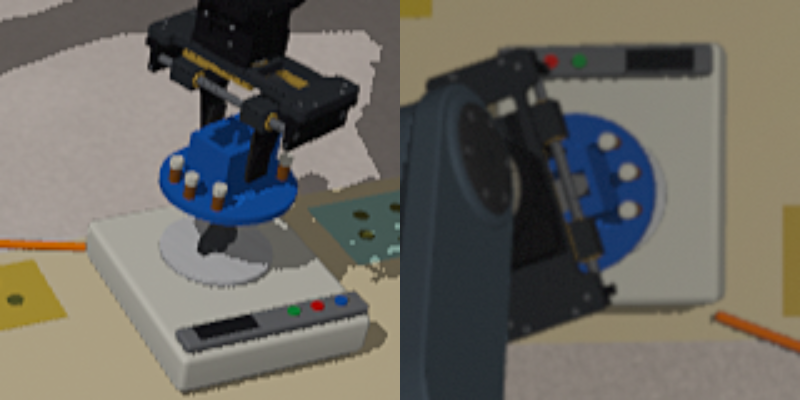

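The carousel is over the stub. I'll measure its real offset in the grip by overlaying the predicted deck.

```bash
python3 - <<'E'
from h import *
z0=get_obs()["position"][2]-.207
out=[]
th=np.radians(18.2-270+360) # own x dir = ydir+90 
th=np.radians(108.2);u=np.array([np.cos(th),np.sin(th)]);v=np.array([-u[1],u[0]])
for n,r in(("scene",(345,100,425,160)),("top",(130,215,190,310))):
    c=camera(n);im=c["pixels"]
    S=6 if n=="scene" else 5
    b=cv2.resize(im[r[1]:r[3],r[0]:r[2]],None,fx=S,fy=S,interpolation=cv2.INTER_CUBIC)
    f=lambda p:((p-np.array(r[:2])+.5)*S).astype(np.int32)
    for z,col in((z0,(0,0,255)),(z0+.008,(0,255,255))):
        cv2.polylines(b,[f(circ(c,z,.065,(.491,.2493)))],True,col,1)
    H=np.array([[*(np.array([.491,.2493])+sx*.034*u+sy*.025*v),z0+.058] for sx,sy in((1,1),(1,-1),(-1,-1),(-1,1))])
    cv2.polylines(b,[f(pj(c,H))],True,(0,255,0),1);out.append(b)
h=max(o.shape[0] for o in out);cv2.imwrite("pics/ov.png",np.hstack([cv2.copyMakeBorder(o,0,h-o.shape[0],0,0,0) for o in out]))
E
```

```text
(no output)
```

View pics/ov.png

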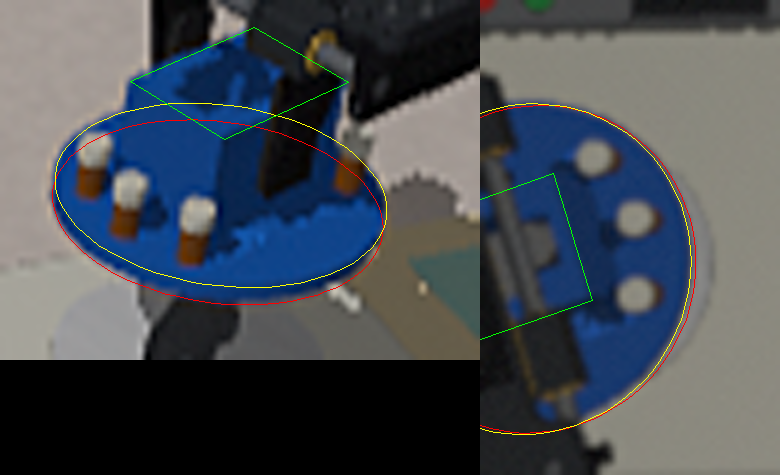

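The overlay agrees within about 1 mm in both views, so I'm lowering it in stages.

servo_tool:
  steps: [0.04,0,0,0.01,0,0.04,0,0,0.02,0,0.04,0,0,0.03,0,0.04,0,0,0.037,0,0.04,0,0,0.044,0,0.04,0,0,0.05,0,0.04,0,0,0.05,0]

```text
time: 8.2
position: [0.491, 0.2499, 0.2913]
tool_rot: [0.586, 0.81, -0.0, -0.0]
ft_force: [0.3, -0.4, -2.5]
grip_width: 0.0496
```

```bash
python3 go.py .491 .25 .269 18.3
```

```text
t 8.2 pos [0.491  0.2499 0.2913] y-dir 18.28 grip 0.04956212473411874 F [ 0.35 -0.39 -2.5 ] q [ 0.268  0.59   1.72  -0.     0.832 -0.051]
shift [0.0001 0.0001 0.0223] turn -0.0004
```

No contact so far, with the underside about 10 mm into the taper. Continuing down.

servo_tool:
  steps: [0.04,0,0,0.005,0,0.04,0,0,0.01,0,0.04,0,0,0.014,0,0.04,0,0,0.018,0,0.04,0,0,0.021,0,0.04,0,0,0.021,0]

```text
time: 8.95
position: [0.4911, 0.2499, 0.2705]
tool_rot: [0.586, 0.81, -0.0, -0.0]
ft_force: [0.5, 1.1, -2.8]
grip_width: 0.0499
```

```bash
python3 go.py .491 .25 .269 18.3
```

```text
t 8.95 pos [0.4911 0.2499 0.2705] y-dir 18.28 grip 0.049933287168326304 F [ 0.51  1.08 -2.8 ] q [ 0.268  0.624  1.732 -0.     0.786 -0.051]
shift [ 0.0002 -0.      0.0015] turn -0.0004
```

servo_tool:
  steps: [0.04,0,0,0.001,0,0.04,0,0,0.002,0,0.04,0,0,0.0025,0,0.04,0,0,0.0025,0]

```text
time: 9.45
position: [0.4912, 0.2499, 0.269]
tool_rot: [0.586, 0.81, 0.0, 0.0]
ft_force: [-1.5, -0.5, 3.9]
grip_width: 0.0498
```

```bash
python3 go.py .491 .25 .269 18.3
```

```text
t 9.45 pos [0.4912 0.2499 0.269 ] y-dir 18.28 grip 0.049814994633209986 F [-1.51 -0.46  3.93] q [ 0.268  0.626  1.733 -0.     0.781 -0.051]
shift [ 0.0002 -0.0001 -0.    ] turn -0.0004
```

The force turned upward right at the expected seating height, so it's on the platter. I'm opening gently, then will check before retreating.

servo_tool:
  steps: [0.055,0,0,0,0,0.065,0,0,0,0,0.075,0,0,0,0,0.087,0,0,0,0,0.087,0,0,0,0,0.087,0,0,0,0]

```text
time: 10.2
position: [0.4911, 0.2499, 0.2682]
tool_rot: [0.586, 0.81, -0.0, -0.0]
ft_force: [-1.1, 0.3, 1.0]
grip_width: 0.0861
```

servo_tool:
  steps: [0.087,0,0,-0.01,0,0.087,0,0,-0.03,0,0.087,0,0,-0.06,0,0.087,0,0,-0.1,0,0.087,0,0,-0.14,0,0.087,0,0,-0.16,0,0.087,-0.03,0.03,-0.16,0,0.087,-0.08,0.08,-0.16,0,0.087,-0.13,0.13,-0.16,0,0.087,-0.16,0.16,-0.16,0,0.087,-0.16,0.16,-0.16,0]

```text
time: 11.58
position: [0.6963, 0.1451, 0.4279]
tool_rot: [0.588, 0.809, 0.0, 0.001]
ft_force: [-0.2, -0.1, -1.1]
grip_width: 0.087
```

```bash
python3 go.py .491 .25 .269 18.3; python3 - <<'E'
from h import *
out=[]
th=np.radians(108.3);u=np.array([np.cos(th),np.sin(th)]);v=np.array([-u[1],u[0]])
for n,r in(("scene",(335,115,415,195)),("top",(110,228,190,308))):
    c=camera(n);im=c["pixels"];cv2.imwrite(f"pics/end_{n}.png",im);S=5
    b=cv2.resize(im[r[1]:r[3],r[0]:r[2]],None,fx=S,fy=S,interpolation=cv2.INTER_CUBIC)
    f=lambda p:((p-np.array(r[:2])+.5)*S).astype(np.int32)
    cv2.polylines(b,[f(circ(c,.07,.065,(.491,.25)))],True,(0,255,255),1)
    H=np.array([[*(np.array([.491,.25])+sx*.034*u+sy*.025*v),.12] for sx,sy in((1,1),(1,-1),(-1,-1),(-1,1))])
    cv2.polylines(b,[f(pj(c,H))],True,(0,255,0),1);out.append(b)
cv2.imwrite("pics/end.png",np.hstack(out))
E
```

```text
t 11.575 pos [0.6963 0.1451 0.4279] y-dir 18.04 grip 0.08699739225145177 F [-0.16 -0.09 -1.05] q [ 4.900e-02  6.290e-01  1.167e+00 -1.000e-03  1.343e+00 -2.660e-01]
shift [ 0.1636 -0.1631  0.1583] turn -0.0046
```

View pics/end.png

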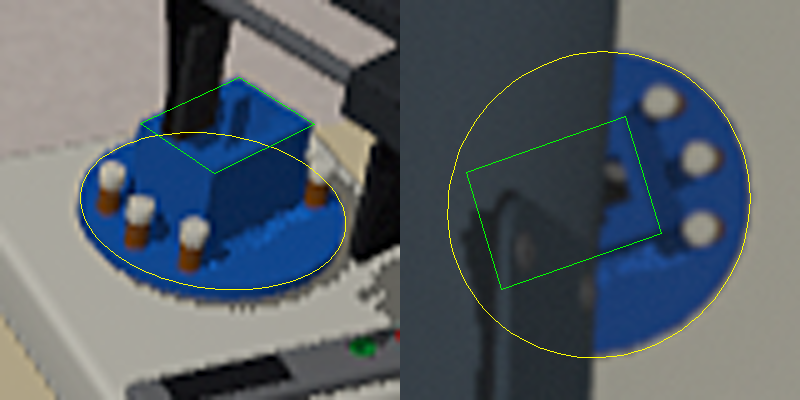

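View pics/end_scene.png

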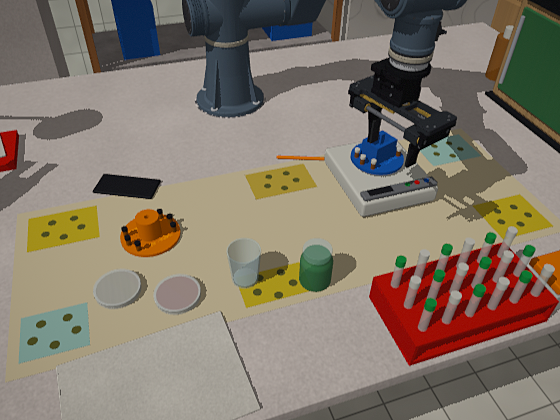

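The carousel sits where predicted in both views: deck top at z 0.070, hub top at 0.120, aligned with the wings. Orange at (150,230) and the beaker at (244,262) haven't moved, and the gripper is clear in the air.

```bash
python3 -c "
from rig import *
print(hand_in())"
```

```text
the job is handed in; nothing more can be done
None
```

The blue carousel is on the turntable, seated and released, and the job is handed in at about 12 s on the robot's clock; `hand_in()` reports no verdict.

- **What I did:** I located the carousel and the stub in both camera views. I gripped the hub across its 50 mm width (it measured 49.8 mm) and lifted it clear. Then I turned it 86° over the stub and lowered it in stages before letting go.
- **Seating:** Contact came at the expected height, TCP 0.269 m, with the vertical force going from −2.8 to +3.9 N. No jamming force showed on the way down. After release, the predicted outline of a seated carousel matched the pictures to about 1–2 mm, level and aligned with the wings. In the last top view the arm hid the left half of the carousel, so that side was checked only in the scene view.
- **Other objects:** The orange carousel and beaker look unmoved in the final scene picture, and the gripper is well clear of everything.
- **Disagreements:** The two views placed the stub and the carousel about 2–4 mm apart, so I used values in between. An early hand reading of the stub's wing angle from the scene view was about 13° off. I replaced it with an outline fit, where both views gave −71° to −72°. No check failed.

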